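Select the loaded bay on a material feeder

ROBOT

A 7-joint arm with a two-finger parallel gripper is mounted at the origin on the work surface. World frame = base frame: x ahead of the robot, y to its left, z up, the work surface at z = 0. Lengths are in m, angles in rad, forces in N, time in s.
With the tool pointing down it reaches from about 0.425 to 0.875 m from the base axis. Payload 4.7 kg.
Tool frame: the origin (TCP) lies at the very end of the fingers, on their centre line; the grasp point (between the pads) lies 19 mm behind it; z points along the fingers, y is the direction in which the jaws open and shut (so a half turn about z gives the same grasp; the last joint's range is limited). The gripper opens to 87 mm and grips with 3 to 60 N. Pads are 19 mm wide; open, the fingers measure 117 mm over their backs; the gripper's body (75 mm by 190 mm) begins 51 mm behind the grasp point.
Start: joints at [1.192, 0.321, -0.07, 1.45, 0.023, 1.371, -0.057], TCP at [0.249, -0.601, 0.223] pointing down, gripper open.
Joint ranges: [-2.86, 2.86], [-0.3, 2.09], [-1.38, 1.24], [0.06, 2.45], [-1.56, 4.7], [0.09, 2.05], [-2.69, 2.69]. Speed limits (rad/s): [2.57, 2.57, 3.14, 3.14, 3.14, 3.14, 3.14].

INTERFACE

Orientations are given as a rotation vector (axis times angle).
In Python, from cell import env, imaging, ticket, spotter gives the robot as it stands. The module is installed in compiled form; this text tells all that it offers.
- The arm moves only by the shell command python3 -m creep 'ROWS' [OPENING]. ROWS is a JSON object of lists of equal length, an entry for each row: "linear": the shift along the tool's x, y, z in cm, a list of three; "turn": the turn, a rotation vector about the tool's x, y, z in degrees, a list of three. A call has exactly 10 rows; each row shifts and turns the pose as measured when the row begins, along the tool's axes as they then stand; what a row does not reach is not made up. A row lasts 1/8 s, in which the tool goes at most 62.5 mm and 10.7 degrees, less where a joint would pass 70% of its speed; a pose out of reach is approached as far as the arm can. A call is refused whole if a number of a shift passes 6.25 or a number of a turn 10.7, either way. A call with a gripper value outside its range is refused whole. OPENING is the opening in per cent of the stroke, from 0 (shut) to 100 (fully open), set as the call begins (- or left out, the last holds). The fingers move at their own pace and stop on an object; the grip force is fixed at half the most. Time passes only in rows, so rows that do not move let the fingers close, or fill a call up. It gives the time, the measured TCP pose, the force and the opening at its end, in the units of the state.
- env.state(): the state, without advancing time (a new reading comes with each control period).
- imaging.get_image(name): name is "scene" or "top" or "wrist"; returns the picture (400x640x3 uint8, blue, green, red); there is no depth.
- imaging.camera_model(name): a dict with "fov_y" (degrees; the focal length in pixels is half the picture's height over the tangent of half this angle, whatever the lens; pixels are square), "cx", "cy" (the principal point, pixels), "eye" and "orientation" of the camera in the world; the wrist camera has in their place "mount" (4x4, takes a point from camera to tool coordinates, whose origin is the TCP and whose axes are the flange's). Camera axes: x right, y down, z forward; pixel columns grow to the right and rows downward; lengths in m; the calibration is good to about 2 mm. A picture is of the moment at which its call begins: read the wrist's pose just before it. camera_model takes no time and is no camera call.
- ticket.close_job(): hands the job in, once; it reports no verdict.
Trained networks look in the newest picture that a camera, given by its name, has taken for a name from the list of things; names that differ only in an ending like _2 or _b are one class to them, and where a whole thing is asked for, a point or a joint stands for the part that bears it (a point fixed in the world has none). Each returns a list of dicts, best first, with "confidence" (0 to 1); they miss things now and then, are a little off and sometimes report something else, mostly with a low value. They report only what shows in the picture. A call takes as long as a camera call.
- spotter.cut_out(thing, camera): "mask" (400x640 bool, what is visible of it).
- spotter.landmark_of(thing, camera): "at" ([x, y, z] in m, in the coordinates of the camera as it stood for that picture, good to about 4 mm: a listed point, or the origin of a listed thing).
The state is a dict: "t": time; "qpos": joint angles; "qvel": joint speeds; "tau": joint torques, N m; "tool_pos": TCP position; "tool_rot": TCP orientation; "wrist_force": force on the tool from outside, world axes, zero at the start; "wrist_torque": the same for the moment, N m; "finger_gap": finger opening in m.
Only numpy, scipy, OpenCV 4.12 (cv2) and the standard library are available. Lean on these libraries where they do the work, as an engineer would, in place of code of your own. Each camera call takes 0.05 s, during which the arm holds its last target.

TASK

The two-bay material feeder is parked: the pointer of its sprung selector knob (the bar-shaped one) sits in the middle notch. Pull the knob up, turn it until the pointer is at the bay that holds the cartridge, let it drop fully home into that notch and let go. Leave the round tension knob as it is.

Things in the scene. Friction and masses are not known exactly. Their poses are not given: they have to be found in the camera images.
- feeder: White housing 210 x 310 x 60 mm, fixed. Origin: middle of its underside; z up, bays at its far (+x) left and right. The selector's upright axis is at x -45 mm, y 0. Round it a ring of steel teeth (11 mm high, 49 mm radius) leaves 3 notches: parked (to +x), 60 deg left, 60 deg right, each pointing at its bay's middle. Their sloped upper edges guide the pointer in from 10 deg off.
- selector_grip (a point): Selector: black upright bar 40 x 14 mm, 38 mm high, on a 44 mm disc with a pointer arm (8 mm thick, reaching 50 mm from the axis). This point is on the axis, the bar's middle, 14 mm below the bar's top, 24 mm above the disc, about 98 mm above the bench when down. x along the bar to the pointer tip, y across its 14 mm width, z up.
- selector_lift (a joint): How far the selector is pulled up, m: 0 fully down, 0.018 upper stop. A spring pulls it down, 3 N (bottom) to 5 N (top). Below 0.007 the teeth block turning; above 0.012 the pointer clears them. It turns easily, 74 deg at most either way from parked. Released over a tooth it stays up; over a notch it drops home.
- cartridge: Grey box cartridge 56 x 72 mm, 64 mm tall, locked in the left or the right bay (it changes); the other bay has only a flat grey cover 6 mm thick. Origin: middle of its underside, on the feeder's top, 115 mm from the selector's axis. Its top is 124 mm above the bench. z up.
- tension_mark (a point): Grey dot on top of the round black tension knob (42 mm across, 22 mm tall), 13 mm from that knob's axis. The knob stands between the bays, 113 mm from the selector's axis, straight ahead of the parked pointer. It turns easily; leave it.

How it is judged:
By the outcome, as a careful person would: the job done as asked, in the order asked, and still so for the second after the job is handed in, with the robot touching nothing.
It also fails if it takes over 29 s, if anything falls off the work surface, if the arm or the gripper's body presses on something with over 40 N, if the wrist force passes 120 N, or if a joint passes its speed limit or range.

## Working session

There is one attempt and no reset: what is moved stays moved. The work goes in short steps, Python scripts to look and compute and a shell command to move; the robot and the scene stay as the last step left them, time stands still between calls to the robot, and variables do not carry over. Pictures are saved under pics/ and viewed, and the job is handed in when it is done.

```bash
mkdir -p pics
cat > h.py <<'E'
import numpy as np, cv2
from scipy.spatial.transform import Rotation as R
from cell import env, imaging, ticket, spotter
def cam(name, st=None):
    m=imaging.camera_model(name)
    if 'mount' in m:
        M=np.array(m['mount']); T=np.eye(4); T[:3,:3]=R.from_rotvec(st['tool_rot']).as_matrix(); T[:3,3]=st['tool_pos']
        return T@M,m
    T=np.eye(4); o=np.array(m['orientation'],float)
    T[:3,:3]=o if o.shape==(3,3) else R.from_rotvec(o).as_matrix(); T[:3,3]=m['eye']
    return T,m
def shot(name,fn):
    st=env.state(); im=imaging.get_image(name); cv2.imwrite('pics/'+fn,im); return st,im
def lm(thing,name,st=None):
    T,m=cam(name,st); r=[]
    for d in spotter.landmark_of(thing,name):
        r.append((round(d['confidence'],2),(T@np.r_[d['at'],1])[:3].round(4)))
    return r
E
python3 - <<'E'
from h import *
print(imaging.camera_model('top')); print(imaging.camera_model('scene'))
st,_=shot('top','top0.png'); print(st)
for t in ['selector_grip','cartridge','feeder','tension_mark']: print(t,lm(t,'top'))
shot('scene','scene0.png')
for t in ['selector_grip','cartridge','feeder','tension_mark']: print(t,lm(t,'scene'))
E
```

```text
{'fov_y': 48.34406260778549, 'cx': 322.75109992201163, 'cy': 199.33670534764798, 'eye': array([0.50582769, 0.02827623, 0.74518163]), 'orientation': array([-2.16999633,  2.13248846, -0.16814488])}
{'fov_y': 43.31909800866836, 'cx': 328.44388155493755, 'cy': 191.02743701954694, 'eye': array([ 1.1797481 , -0.15073857,  0.46926233]), 'orientation': array([-1.78363177, -1.36486378,  0.71854586])}
{'t': 0.0, 'qpos': array([ 1.19209413,  0.32185606, -0.07010016,  1.45167738,  0.02255676,
        1.37080271, -0.05691302]), 'qvel': array([-0.00159167, -0.00076195, -0.00042314,  0.00034876, -0.00064596,
        0.00079235,  0.00102115]), 'tau': array([ 4.97548408e-04, -4.91287100e+01, -4.03993120e-01, -3.12518513e+01,
       -6.43322314e-02,  4.38447192e-02,  1.80346033e-04]), 'tool_pos': array([ 0.24856861, -0.59998817,  0.22143897]), 'tool_rot': array([-3.07931698e+00, -6.12717067e-01,  6.78364556e-04]), 'wrist_force': array([0.45919255, 0.42488229, 0.72977215]), 'wrist_torque': array([-0.01109772, -0.05014722, -0.02062427]), 'finger_gap': 0.08659317160839047}
selector_grip [(0.95, array([ 0.5661, -0.0691,  0.0951]))]
cartridge [(0.8, array([0.58  , 0.0492, 0.0631]))]
feeder [(0.91, array([ 6.076e-01, -4.920e-02, -2.000e-04]))]
tension_mark [(0.75, array([ 0.6778, -0.0311,  0.0765]))]
selector_grip [(0.56, array([ 0.565 , -0.0666,  0.0923]))]
cartridge [(0.98, array([0.5809, 0.0452, 0.0633]))]
feeder [(0.91, array([ 0.6035, -0.0484, -0.0009]))]
tension_mark [(0.8, array([ 0.6779, -0.0308,  0.0842]))]
```

View pics/top0.png

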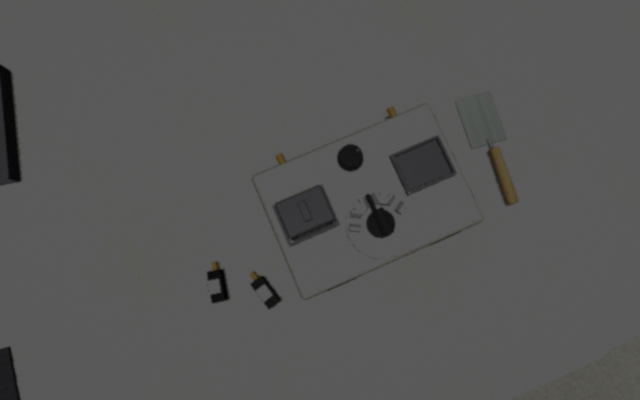

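View pics/scene0.png

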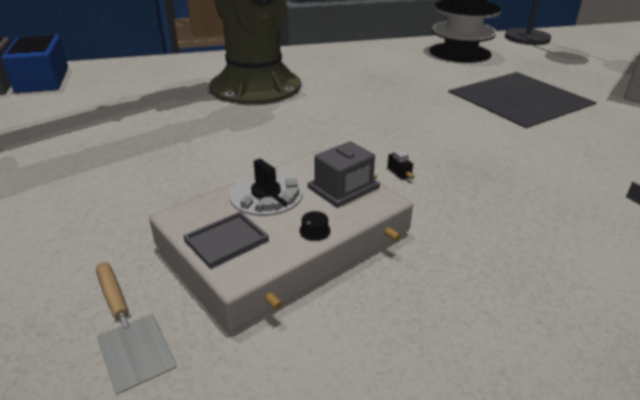

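Run:
```python
from h import *
from scipy.optimize import least_squares
T,m=cam('top'); f=200/np.tan(np.radians(m['fov_y']/2))
im=cv2.imread('pics/top0.png')
d=spotter.cut_out('feeder','top')  # newest top picture
mk=d[0]['mask'].astype(np.uint8); print(d[0]['confidence'],mk.sum())
def proj(P):
    p=(np.asarray(P)-T[:3,3])@T[:3,:3]; return p[:,:2]/p[:,2:]*f+[m['cx'],m['cy']]
cs=np.array([[.105,.155],[.105,-.155],[-.105,-.155],[-.105,.155]])
def corners(v,z): 
    c,s=np.cos(v[2]),np.sin(v[2]); return np.c_[cs@np.array([[c,s],[-s,c]])+v[:2],np.full(4,z)]
# housing silhouette = hull of top+bottom corners ; compare to mask hull distance
cnt=max(cv2.findContours(mk,0,1)[0],key=cv2.contourArea)[:,0].astype(float)
hull=cv2.convexHull(cnt.astype(np.float32))[:,0]
def res(v):
    h=cv2.convexHull(np.r_[proj(corners(v,.06)),proj(corners(v,0))].astype(np.float32))
    return [cv2.pointPolygonTest(h,tuple(map(float,p)),True) for p in cnt]
r=least_squares(res,[.606,-.049,np.radians(22)],loss='soft_l1',diff_step=1e-4)
v=r.x; print(v[:2],np.degrees(v[2]),np.abs(r.fun).mean())
c,s=np.cos(v[2]),np.sin(v[2]); print('axis',v[:2]-.045*np.array([c,s]))
g=cv2.convertScaleAbs(im,alpha=2.5)
for z,col in((.06,(0,255,0)),(0,(0,0,255))): cv2.polylines(g,[proj(corners(v,z)).round().astype(int)],True,col,1)
ax=v[:2]-.045*np.array([c,s])
e=np.array([c,s])
for P in [np.r_[ax,.112],np.r_[ax+.02*e,.112],np.r_[ax-.02*e,.112]]: cv2.circle(g,tuple(proj([P])[0].round().astype(int)),1,(0,0,255),-1)
cv2.imwrite('pics/fit.png',cv2.resize(g[80:320,180:540],None,fx=2.2,fy=2.2))
```

```text
0.73 22964
[ 0.60969365 -0.04695747] 24.397092204904812 1.0943921994574823
axis [ 0.56871194 -0.06554509]
```

View pics/fit.png

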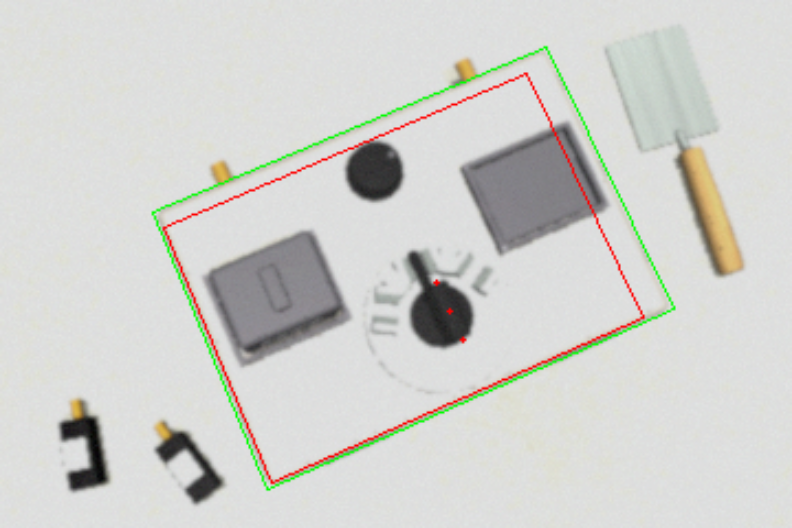

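The cartridge is in the left bay. In the top view it is the tall box at about (305,212), and the flat cover is at (422,165). The selector is at about (380,223) with its pointer up at (370,196). The fitted housing outline matches the picture, giving an axis of about (0.568,-0.067) and a yaw of about 24°.

```bash
python3 -m creep '{"linear":[[5,-3.7,0],[5,-3.7,0],[5,-3.7,0],[5,-3.7,0],[5,-3.7,0],[5,-3.7,0],[5,-3.7,0],[5,-3.7,0],[5,-3.7,0],[5,-3.7,0]],"turn":[[0,0,0],[0,0,0],[0,0,0],[0,0,0],[0,0,0],[0,0,0],[0,0,0],[0,0,0],[0,0,0],[0,0,0]]}' 100
python3 - <<'E'
from h import *
st=env.state();print(st['tool_pos'],st['tool_rot'],st['qpos'])
E
```

```text
t: 1.8
tool_pos: [0.5718, -0.0699, 0.2229]
tool_rot: [3.077, 0.59, 0.005]
wrist_force: [0.7, -0.7, 0.0]
finger_gap: 0.0868
[ 0.57183595 -0.06989766  0.22288648] [3.07695779 0.59011718 0.00517183] [ 0.53517181  0.1958692  -0.52814041  1.62975351  0.10887045  1.33844313
 -1.2010856 ]
```

Run:
```python
from h import *
st,im=shot('wrist','w1.png')
for t in ['selector_grip','cartridge','feeder','tension_mark']: print(t,lm(t,'wrist',st))
T,m=cam('wrist',st); f=200/np.tan(np.radians(m['fov_y']/2)); print(m)
def proj(P):
    p=(np.asarray(P)-T[:3,3])@T[:3,:3]; return p[:,:2]/p[:,2:]*f+[m['cx'],m['cy']]
g=cv2.convertScaleAbs(im,alpha=2)
a=np.radians(24);e=np.array([np.cos(a),np.sin(a)]);n=np.array([-e[1],e[0]])
ax=np.array([.5675,-.067])
bar=[np.r_[ax+sx*.02*e+sy*.007*n,.112] for sx,sy in((1,1),(1,-1),(-1,-1),(-1,1))]
cv2.polylines(g,[proj(bar).round().astype(int)],True,(0,0,255),1)
circ=[np.r_[ax+.022*(np.cos(t)*e+np.sin(t)*n),.074] for t in np.linspace(0,6.28,40)]
cv2.polylines(g,[proj(circ).round().astype(int)],True,(0,255,0),1)
cv2.circle(g,tuple(proj([np.r_[ax+.05*e,.07]])[0].round().astype(int)),3,(255,0,0),-1)
cv2.imwrite('pics/w1g.png',g)
```

```text
selector_grip []
cartridge [(0.56, array([0.5816, 0.0448, 0.061 ]))]
feeder [(0.78, array([ 0.6118, -0.0519,  0.0025]))]
tension_mark [(0.86, array([ 0.6788, -0.029 ,  0.0824]))]
{'fov_y': 60.11346673608034, 'cx': 319.53410440761513, 'cy': 200.91904573668563, 'mount': array([[-1.08493775e-05, -9.65566611e-01, -2.60155952e-01,
         7.12696497e-02],
       [ 9.99999582e-01,  2.27314522e-04, -8.85379264e-04,
         1.64450904e-05],
       [ 9.14029882e-04, -2.60155853e-01,  9.65566205e-01,
        -1.62449648e-01],
       [ 0.00000000e+00,  0.00000000e+00,  0.00000000e+00,
         1.00000000e+00]])}
```

View pics/w1g.png

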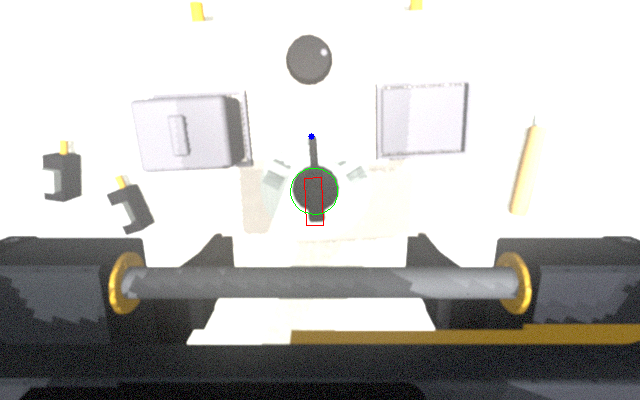

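Run:
```python
from h import *
im=cv2.imread('pics/w1.png'); g=cv2.convertScaleAbs(im,alpha=3.5) if im[100:240,260:370].min()<40 else im
print(im[190,315],im[60,309],im[215,315])
c=im[30:240,240:390].astype(float); c=np.clip((c/90)**.6*255,0,255).astype(np.uint8)
cv2.imwrite('pics/w1z.png',cv2.resize(c,None,fx=2.8,fy=2.8,interpolation=cv2.INTER_CUBIC))
```

```text
[47 52 51] [69 70 72] [48 52 50]
```

View pics/w1z.png

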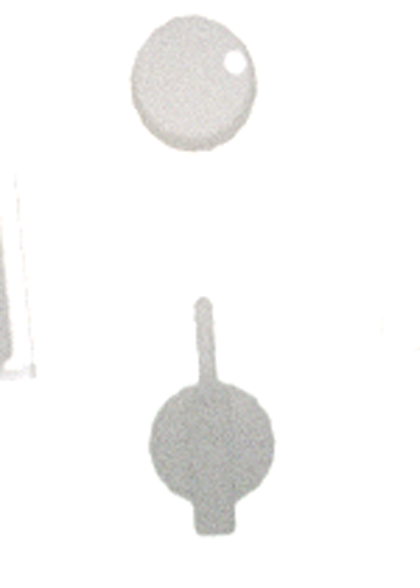

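Run:
```python
from h import *
from scipy.optimize import least_squares
st=dict(tool_pos=[0.57183595,-0.06989766,0.22288648],tool_rot=[3.07695779,0.59011718,0.00517183])
T,m=cam('wrist',st); f=200/np.tan(np.radians(m['fov_y']/2))
def proj(P):
    p=(np.asarray(P)-T[:3,3])@T[:3,:3]; return p[:,:2]/p[:,2:]*f+[m['cx'],m['cy']]
def model(v):
    e=np.array([np.cos(v[2]),np.sin(v[2])]);n=np.array([-e[1],e[0]]);ax=v[:2]
    P=[np.r_[ax,.074],np.r_[ax+.05*e,.069],np.r_[ax-.02*e,.112],np.r_[ax+.113*e,.082]]
    return proj(P)
# disc centre, tip, bar rear, tension centre
obs=np.array([[315.7,189.3],[312.9,136.4],[316.8,220.7],[309.3,59]])
r=least_squares(lambda v:(model(v)-obs).ravel(),[.567,-.067,.41],x_scale=[.01,.01,.1])
print(r.x[:2],np.degrees(r.x[2])); print(r.fun.reshape(4,2).round(1))
Rm=R.from_rotvec(st['tool_rot']).as_matrix(); print('tool x yaw',np.degrees(np.arctan2(Rm[1,0],Rm[0,0])), Rm[:,2])
d=np.r_[r.x[:2],.079]-st['tool_pos']; print('tool delta cm',(Rm.T@d*100).round(2))
```

```text
[ 0.56930633 -0.06829318] 24.30040883006109
[[ 0.   0.5]
 [ 0.2 -1.8]
 [-0.   2.9]
 [-0.2 -1.4]]
tool x yaw 21.71381178223049 [ 0.00485338 -0.00777847 -0.99995797]
tool delta cm [-0.2  -0.37 14.39]
```

```bash
python3 -m creep '{"linear":[[-0.2,-0.3,0],[0,0,1.5],[0,0,1.5],[0,0,1.5],[0,0,1.5],[0,0,1.5],[0,0,1.5],[0,0,1.0],[0,0,0],[0,0,0]],"turn":[[0,0,-2.6],[0,0,0],[0,0,0],[0,0,0],[0,0,0],[0,0,0],[0,0,0],[0,0,0],[0,0,0],[0,0,0]]}'
cat > d.py <<'E'
from h import *
import sys
ax=np.array([.5693,-.0683])
st=env.state();Rm=R.from_rotvec(st['tool_rot']).as_matrix();yaw=np.degrees(np.arctan2(Rm[1,0],Rm[0,0]))
print(st['tool_pos'],'yaw',yaw,'z',Rm[:,2].round(4),'F',st['wrist_force'].round(1),'gap',st['finger_gap'],'t',st['t'])
d=np.r_[ax,float(sys.argv[1])]-st['tool_pos']; print('delta cm',(Rm.T@d*100).round(2)); print('q7',st['qpos'][6], 'level rot deg',(np.degrees(np.cross([0,0,1],Rm.T@[0,0,-1]))).round(2))
E
python3 d.py 0.081
python3 - <<'E'
from h import *
st,im=shot('wrist','w2.png'); 
c=np.clip((im/255.)**.6*255,0,255).astype(np.uint8); cv2.imwrite('pics/w2.png',c)
E
```

```text
t: 3.3
tool_pos: [0.5654, -0.0777, 0.1135]
tool_rot: [3.065, 0.644, -0.003]
wrist_force: [0.3, -0.5, 0.4]
finger_gap: 0.0869
[ 0.5653667  -0.07770582  0.11347538] yaw 23.739524889286454 z [-2.0e-04 -9.8e-03 -1.0e+00] F [ 0.3 -0.5  0.4] gap 0.08692468843893174 t 3.3
delta cm [ 0.75 -0.73  3.24]
q7 -1.1917893310395824 level rot deg [ 0.51  0.24 -0.  ]
```

View pics/w2.png

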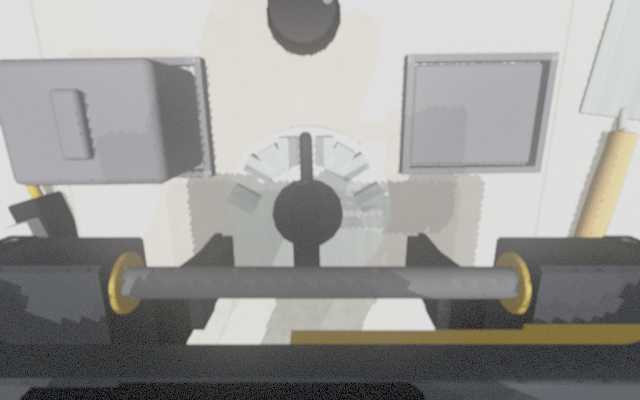

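Run:
```python
from h import *
st=env.state()
T,m=cam('wrist',st); f=200/np.tan(np.radians(m['fov_y']/2))
def back(u,v,z):
    d=T[:3,:3]@np.array([(u-m['cx'])/f,(v-m['cy'])/f,1]); return T[:3,3]+d*(z-T[2,3])/d[2]
a=back(308,213,.074);b=back(305.5,133,.069);print(a,b,np.linalg.norm((b-a)[:2]),np.degrees(np.arctan2(*(b-a)[1::-1])))
```

```text
[ 0.57089132 -0.0678232   0.074     ] [ 0.6140774  -0.04755782  0.069     ] 0.047704538411124583 25.138648782287216
```

```bash
python3 -m creep '{"linear":[[0.8,-0.75,0],[0,0,0.8],[0,0,0.8],[0,0,0.8],[0,0,0.6],[0,0,0],[0,0,0],[0,0,0],[0,0,0],[0,0,0]],"turn":[[0.5,0.2,-0.8],[0,0,0],[0,0,0],[0,0,0],[0,0,0],[0,0,0],[0,0,0],[0,0,0],[0,0,0],[0,0,0]]}'
python3 d.py 0.081
```

```text
t: 4.6
tool_pos: [0.5709, -0.0671, 0.0826]
tool_rot: [3.069, 0.669, 0.002]
wrist_force: [0.5, -0.1, -0.8]
finger_gap: 0.087
[ 0.57087384 -0.06708384  0.08255159] yaw 24.585492189175394 z [ 1.7e-03 -4.0e-04 -1.0e+00] F [ 0.5 -0.1 -0.8] gap 0.08696540666810484 t 4.6
delta cm [-0.19  0.04  0.15]
q7 -1.206122228834622 level rot deg [ 0.06 -0.08  0.  ]
```

```bash
python3 -m creep '{"linear":[[-0.1,0,0.1],[0,0,0],[0,0,0],[0,0,0],[0,0,0],[0,0,0],[0,0,0],[0,0,0],[0,0,0],[0,0,0]],"turn":[[0,0,0],[0,0,0],[0,0,0],[0,0,0],[0,0,0],[0,0,0],[0,0,0],[0,0,0],[0,0,0],[0,0,0]]}' 0
python3 d.py 0.098
```

```text
t: 5.85
tool_pos: [0.5701, -0.0678, 0.0817]
tool_rot: [3.068, 0.668, 0.003]
wrist_force: [0.7, -0.4, -0.4]
finger_gap: 0.0138
[ 0.57013753 -0.06781024  0.08171775] yaw 24.574960856520246 z [ 2.3e-03 -7.0e-04 -1.0e+00] F [ 0.7 -0.4 -0.4] gap 0.01381386150067877 t 5.85
delta cm [-0.09  0.01 -1.63]
q7 -1.2051192670303281 level rot deg [ 0.09 -0.1   0.  ]
```

```bash
python3 -m creep '{"linear":[[0,0,-0.3],[0,0,-0.3],[0,0,-0.3],[0,0,-0.3],[0,0,-0.3],[0,0,0],[0,0,0],[0,0,0],[0,0,0],[0,0,0]],"turn":[[0,0,0],[0,0,0],[0,0,0],[0,0,0],[0,0,0],[0,0,0],[0,0,0],[0,0,0],[0,0,0],[0,0,0]]}'
python3 d.py 0.0967
python3 - <<'E'
from h import *
st,im=shot('wrist','w3.png'); 
c=np.clip((im/255.)**.6*255,0,255).astype(np.uint8); cv2.imwrite('pics/w3.png',c)
E
```

```text
t: 7.1
tool_pos: [0.5701, -0.0678, 0.0957]
tool_rot: [3.069, 0.669, 0.004]
wrist_force: [3.4, -0.7, -5.9]
finger_gap: 0.0137
[ 0.57006324 -0.06775826  0.09569022] yaw 24.583768909491162 z [ 2.4e-03  1.0e-04 -1.0e+00] F [ 3.4 -0.7 -5.9] gap 0.013660123089881206 t 7.1
delta cm [-0.09  0.02 -0.1 ]
q7 -1.1967650636681426 level rot deg [ 0.05 -0.13  0.  ]
```

View pics/w3.png

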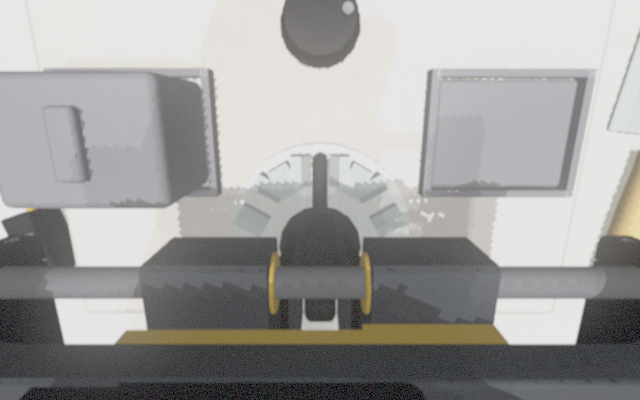

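```bash
python3 -m creep '{"linear":[[-0.05,0,-0.1],[0,0,0],[0,0,0],[0,0,0],[0,0,0],[0,0,0],[0,0,0],[0,0,0],[0,0,0],[0,0,0]],"turn":[[0,0,0],[0,0,-8],[0,0,-8],[0,0,-8],[0,0,-8],[0,0,-8],[0,0,-8],[0,0,-8],[0,0,0],[0,0,0]]}'
python3 d.py 0.0967
```

```text
t: 8.4
tool_pos: [0.5696, -0.0675, 0.0974]
tool_rot: [2.367, 2.064, 0.004]
wrist_force: [2.1, 0.1, -5.9]
finger_gap: 0.0138
[ 0.5695941  -0.0674883   0.09738136] yaw 82.16704492446794 z [ 2.9e-03  8.0e-04 -1.0e+00] F [ 2.1  0.1 -5.9] gap 0.013819754474961426 t 8.4
delta cm [-0.08 -0.02  0.07]
q7 -0.2345472708573165 level rot deg [ 0.16 -0.07  0.  ]
```

Turn the last 2.5° and look.

```bash
python3 -m creep '{"linear":[[0,0,0],[0,0,0],[0,0,0],[0,0,0],[0,0,0],[0,0,0],[0,0,0],[0,0,0],[0,0,0],[0,0,0]],"turn":[[0,0,-2.4],[0,0,0],[0,0,0],[0,0,0],[0,0,0],[0,0,0],[0,0,0],[0,0,0],[0,0,0],[0,0,0]]}'
python3 d.py 0.0815
python3 - <<'E'
from h import *
st,im=shot('wrist','w4.png'); 
c=np.clip((im/255.)**.6*255,0,255).astype(np.uint8); cv2.imwrite('pics/w4.png',c)
E
```

```text
t: 9.65
tool_pos: [0.5696, -0.0675, 0.0975]
tool_rot: [2.329, 2.106, 0.004]
wrist_force: [2.7, -1.0, -7.4]
finger_gap: 0.0137
[ 0.56960057 -0.06746595  0.09749033] yaw 84.22779136107539 z [ 2.9e-03  5.0e-04 -1.0e+00] F [ 2.7 -1.  -7.4] gap 0.0137117056574946 t 9.65
delta cm [-0.09 -0.03  1.6 ]
q7 -0.20063590071901 level rot deg [ 0.16 -0.05  0.  ]
```

View pics/w4.png

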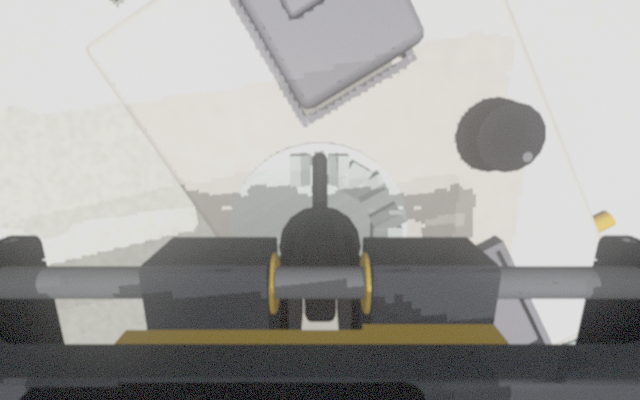

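The pointer at (320,155) sits midway between the two teeth at x≈300 and 343, so it's at the left notch, on the cartridge side. I'll lower it now, still gripped.

```bash
python3 -m creep '{"linear":[[0,0,0.3],[0,0,0.3],[0,0,0.3],[0,0,0.3],[0,0,0.3],[0,0,0.05],[0,0,0],[0,0,0],[0,0,0],[0,0,0]],"turn":[[0,0,-0.3],[0,0,0],[0,0,0],[0,0,0],[0,0,0],[0,0,0],[0,0,0],[0,0,0],[0,0,0],[0,0,0]]}'
python3 d.py 0.0817
```

```text
t: 10.95
tool_pos: [0.5696, -0.0675, 0.0818]
tool_rot: [2.323, 2.112, 0.003]
wrist_force: [2.7, -0.0, -3.2]
finger_gap: 0.0139
[ 0.56960781 -0.06747896  0.08175962] yaw 84.53702512560389 z [ 2.7e-03  1.0e-04 -1.0e+00] F [ 2.7 -0.  -3.2] gap 0.013895886993859644 t 10.95
delta cm [-0.08 -0.02  0.01]
q7 -0.20641322929102882 level rot deg [ 0.15 -0.02  0.  ]
```

```bash
python3 -m creep '{"linear":[[0,0,0],[0,0,0],[0,0,0],[0,0,0],[0,0,0],[0,0,-0.5],[0,0,-1],[0,0,-1.5],[0,0,-2],[0,0,-2]],"turn":[[0,0,0],[0,0,0],[0,0,0],[0,0,0],[0,0,0],[0,0,0],[0,0,0],[0,0,0],[0,0,0],[0,0,0]]}' 50
python3 d.py 0.15
python3 - <<'E'
from h import *
st,im=shot('wrist','w5.png'); 
c=np.clip((im/255.)**.6*255,0,255).astype(np.uint8); cv2.imwrite('pics/w5.png',c)
E
```

```text
t: 12.2
tool_pos: [0.5689, -0.0672, 0.1568]
tool_rot: [2.324, 2.113, 0.001]
wrist_force: [0.1, -0.2, 0.2]
finger_gap: 0.0434
[ 0.56887885 -0.06724743  0.15675877] yaw 84.56078529915037 z [ 1.4e-03 -3.0e-04 -1.0e+00] F [ 0.1 -0.2  0.2] gap 0.04343044690046938 t 12.2
delta cm [-0.1   0.05  0.68]
q7 -0.1620410867708819 level rot deg [ 0.08  0.01 -0.  ]
```

View pics/w5.png

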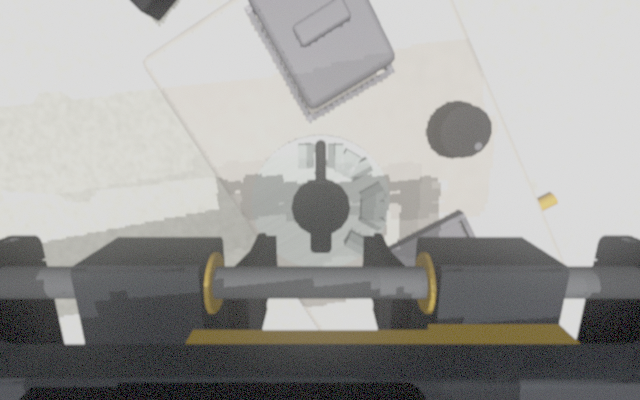

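The pointer at (320,145) lies in the left notch between teeth at x≈305 and 340. I'll retreat higher and check from the fixed cameras that it's seated.

```bash
python3 -m creep '{"linear":[[0,0,-3],[0,0,-3],[0,0,-3],[0,0,0],[-4,0,0],[-5,0,0],[-5,0,0],[-5,0,0],[0,0,0],[0,0,0]],"turn":[[0,0,0],[0,0,0],[0,0,0],[0,0,0],[0,0,0],[0,0,0],[0,0,0],[0,0,0],[0,0,0],[0,0,0]]}'
python3 - <<'E'
from h import *
st,im=shot('top','top6.png'); print(lm('selector_grip','top'),lm('tension_mark','top'))
st,im2=shot('scene','scene6.png'); print(lm('selector_grip','scene'),lm('tension_mark','scene'))
f=lambda c,k:cv2.resize(np.clip((c/255.)**.5*255*k,0,255).astype(np.uint8),None,fx=3.2,fy=3.2,interpolation=cv2.INTER_CUBIC)
a=cv2.imread('pics/scene0.png')
cv2.imwrite('pics/cmp.png',np.vstack([np.hstack([f(a[140:230,215:335],1),f(im2[140:230,215:335],1)]),np.hstack([f(cv2.imread('pics/top0.png')[170:260,325:445],1.2),f(im[170:260,325:445],1.2)])]))
E
```

```text
t: 13.5
tool_pos: [0.5511, -0.2589, 0.2514]
tool_rot: [2.316, 2.116, 0.007]
wrist_force: [-0.5, 0.1, 0.5]
finger_gap: 0.0436
[(0.81, array([ 0.5668, -0.0672,  0.0961]))] [(0.62, array([ 0.6795, -0.0364,  0.0773]))]
[(0.74, array([ 0.567 , -0.0677,  0.0946]))] [(0.93, array([ 0.6786, -0.0308,  0.0868]))]
```

View pics/cmp.png

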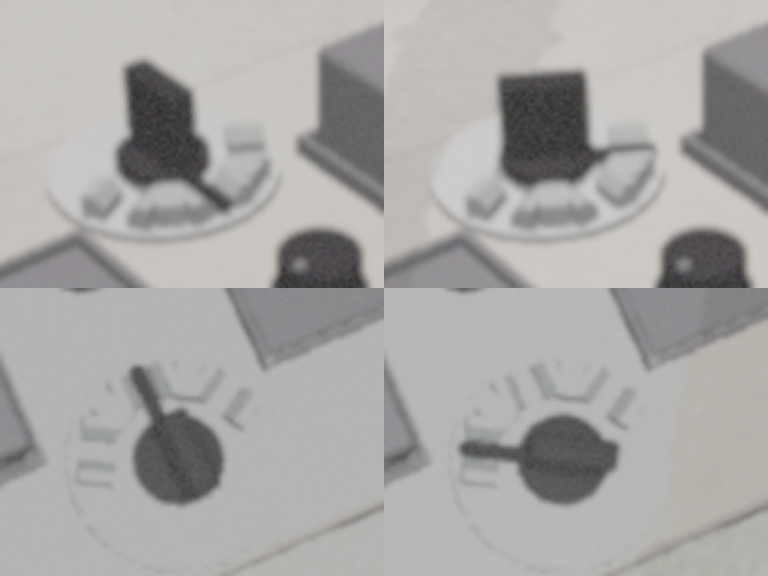

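The pointer sits down between the two left-hand teeth. The disc is at the same height as before, and the tension dot hasn't moved.

```bash
python3 -c "
from cell import ticket; print(ticket.close_job())"
```

```text
the job is handed in; nothing more can be done
None
```

The selector now points at the left bay, which holds the cartridge, and is seated in that notch. I gripped the knob, lifted it about 15 mm, turned it 60° left, lowered it home and let go. The job was handed in after about 13.6 s.

**Last checks:**
- **Seating:** the tool came back to its original gripping height before I let go (81.8 mm against 81.7 mm). In the scene and top pictures the pointer lies between the two left teeth, with the disc as low as at the start.
- **Knob height:** the network's estimate of the grip point matched its starting height to within about 2 mm on both cameras.
- **Tension knob:** its dot stayed put in the scene camera (lateral shift under 1 mm). The top camera's low-confidence estimate (0.62) differed by about 5 mm, which I put down to network noise because the scene pictures show the dot in the same place.
- **Robot:** it is well clear of everything, and the wrist force reads about zero.

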